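# Clamp the block in the vise for its cup hook

### The job

Two small vises stand on the table, and one of them has a wooden block laid loose between its open jaws, ready to take the cup hook. Wind that vise's crank clockwise until its sliding jaw holds the block tight and square against the fixed jaw, then let go. Do not turn the crank of the empty vise.

Things in the scene. Friction and masses are not known exactly. Their poses are not given: they have to be found in the camera images.
- crank: Flat steel crank of the vise with the block. Origin on its upright turning axis, 69 mm above the table; x along the arm to the grip, z up. Grip: black upright cylinder, 22 mm across, spins freely on its pin, its axis 50 mm out, from 82 to 124 mm above the table; arm, jaws and block are all below 80 mm. Stiff: about 4 N at the grip turns it; stays where left. Clockwise from above closes.
- jaw: Sliding jaw of that vise, 90 mm wide, moves 8 mm per radian of crank. Origin: centre of its rubber-lined face, 44 mm above the table; x points level to the fixed jaw, whose face is 165 mm from the crank's turning axis. So the block is home when the origin is 125 mm from that axis, 1.7 to 2.6 rad from the start; 0.4 to 0.6 rad more squeezes the springy lining (6 N per mm) and holds it tight.
- block: Plain light wooden block, 40 mm (x, between the jaws) by 70 mm (y) by 45 mm tall, small dark pilot hole on top. Lies loose on the vise's bed, 22 mm above the table, up to 0.1 rad askew. Origin: centre of its underside. The jaw squares it and pushes it home; it need not be touched.
- spare_knob (a point): Centre of the black upright crank grip of the other vise, 103 mm above the table. That vise is the same model but has nothing between its jaws. Not to be turned.

How it is judged:
By the outcome, as a careful person would: the job done as asked, in the order asked, and still so for the second after the job is handed in, with the robot touching nothing.
It also fails if it takes over 35 s, if anything falls off the work surface, if the arm or the gripper's body presses on something with over 40 N, if the wrist force passes 120 N, or if a joint passes its speed limit or range.

### The arm

A 6-joint arm with a two-finger parallel gripper is mounted at the origin on the work surface. World frame = base frame: x ahead of the robot, y to its left, z up, the work surface at z = 0. Lengths are in m, angles in rad, forces in N, time in s.
With the tool pointing down it reaches from about 0.3 to 0.875 m from the base axis. Payload 6.4 kg.
Tool frame: the origin (TCP) lies between the finger pads; the fingertips stand 19 mm ahead of it and the grasp point (between the pads) is the TCP (ctrl.tips_ahead is the z of the fingertips in the tool frame, in m); z points along the fingers, y is the line along which they close (so a half turn about z gives the same grasp; the last joint's range is limited). The gripper opens to 85 mm and grips with 20 to 120 N. Pads are 22 mm wide; open, the fingers measure 114 mm over their backs; the gripper's body (76 mm by 85 mm) begins 54 mm behind the grasp point. The pads swing forward as they close: fully open they stand 13 mm farther back than shut.
Start: joints at [0.993, 0.181, 1.607, -0, 1.354, -0.206], TCP at [0.209, 0.536, 0.25] pointing down, gripper open.
Joint ranges: [-2.99, 2.99], [-0.89, 2.07], [0.3, 2.58], [-1.14, 4.28], [0, 2.63], [-3.12, 3.12]. Speed limits (rad/s): [2.57, 2.57, 3.01, 3.14, 3.14, 3.14].

### API

Orientations are given as a unit quaternion [w, x, y, z].
In Python, from bench import readout, vision, ctrl gives the robot as it stands.
- The arm moves only by the tool play_rows, never from a script. Its arguments are lists of equal length, an entry for each row: "xyz": the shift along the tool's x, y, z in mm, a list of three; "rot": the turn, a rotation vector about the tool's x, y, z in rad, a list of three; "grip": the opening, from 0 (shut) to 1 (fully open). In form: {"xyz": [[x, y, z], ...], "rot": [[rx, ry, rz], ...], "grip": [grip, ...]}. A call has exactly 10 rows; each row is the pose to reach, as a shift and turn from the pose commanded when the call began, along the tool's axes at that moment; what a row does not reach only later rows make up. A row lasts 1/8 s, in which the tool goes at most 62.5 mm and 10.7 degrees, less where a joint would pass 70% of its speed; a pose out of reach is approached as far as the arm can. A call with a gripper value outside its range is refused whole. The fingers move at their own pace and stop on an object; the grip force is fixed at half the most. Time passes only in rows, so rows that repeat a pose let the fingers close, or fill a call up. It gives the time, the measured TCP pose, the force, the opening and the grip force at its end, in the units of the state.
- readout.get_obs(): the state, without advancing time (a new reading comes with each control period).
- vision.camera(name): name is "scene" or "top" or "wrist"; returns a dict with "color" (384x512x3 uint8, red, green, blue), "depth" (384x512 float32, m along the optical axis (not along the pixel's ray), 0 where there is no reading), "camera_matrix" (3x3 intrinsics, pixels), "extrinsics" (4x4, takes a point from camera to world coordinates); the wrist camera has in their place "hand_eye" (4x4, takes a point from camera to tool coordinates, whose origin is the TCP and whose axes are the flange's). Camera axes: x right, y down, z forward; pixel columns grow to the right and rows downward; lengths in m; the calibration is good to about 2 mm. The wrist camera is an equidistant fisheye: a pixel r from the principal point sees the ray r / f radians off the axis. A picture is of the moment at which its call begins: read the wrist's pose just before it.
- ctrl.hand_in(): hands the job in; it is judged then, once.
The state is a dict: "time_s": time; "q": joint angles; "dq": joint speeds; "joint_efforts": joint torques, N m; "eef_pos": TCP position; "eef_rot": TCP orientation; "wrist_force": force on the tool from outside, world axes, zero at the start; "torque": the same for the moment, N m; "opening": opening from 0.0 (shut) to 1.0 (fully open); "grasp_force": force on a finger pad.
Only numpy, scipy, OpenCV 4.12 (cv2) and the standard library are available. Lean on these libraries where they do the work, as an engineer would, in place of code of your own. Each camera call takes 0.05 s, during which the arm holds its last target. There are 200 camera calls.

## Working session

There is one attempt and no reset: what is moved stays moved. The work goes in short steps, Python scripts to look and compute and a tool call to move; the robot and the scene stay as the last step left them, time stands still between calls to the robot, and variables do not carry over. Pictures are saved under pics/ and viewed, at most 10 in all, crops included, and the job is handed in when it is done.

Besides the shell and the picture viewer there is one more tool, called after "Call:" as a command line: name --argument value ..., lists and objects as JSON in quotes. play_rows: Moves the arm, as the interface text tells. Its arguments: {"type":"object","properties":{"xyz":{"type":"array","items":{"type":"array","items":{"type":"number"}}},"rot":{"type":"array","items":{"type":"array","items":{"type":"number"}}},"grip":{"type":"array","items":{"type":"number"}}},"required":["xyz","rot","grip"]}

```bash
mkdir -p pics
python3 - <<'E'
from bench import readout, vision, ctrl
import cv2,numpy as np
o=readout.get_obs();print(o)
for n in("top","scene"):
    c=vision.camera(n);cv2.imwrite(f"pics/{n}0.png",cv2.cvtColor(c["color"],cv2.COLOR_RGB2BGR));np.savez(f"{n}0.npz",**c)
    print(n,c["camera_matrix"],c["extrinsics"])
a=cv2.imread("pics/top0.png");b=cv2.imread("pics/scene0.png")
E
```

```text
{'time_s': 0.0, 'q': array([ 9.92689546e-01,  1.81541078e-01,  1.60803906e+00,  1.46353218e-06,
        1.35381052e+00, -2.06309039e-01]), 'dq': array([-3.42957440e-04, -1.55429077e-03,  2.02930905e-04, -6.26175338e-04,
       -8.13591599e-05, -9.87809678e-04]), 'joint_efforts': array([-1.86640345e-04, -4.44879055e+01, -3.51328254e+01, -2.07075354e-04,
        8.98571452e-03, -4.58333147e-05]), 'eef_pos': array([0.20858007, 0.53525787, 0.24936911]), 'eef_rot': array([-3.44283778e-04,  1.84830073e-01,  9.82770083e-01, -8.30461438e-04]), 'wrist_force': array([0.41589058, 0.09996478, 0.22249975]), 'torque': array([0.02224457, 0.09139007, 0.00987937]), 'grasp_force': 0.0, 'opening': 1.0019536695205382}
top [[458.3558472    0.         254.22639537]
 [  0.         458.3558472  187.12748311]
 [  0.           0.           1.        ]] [[-0.01827878 -0.99257973  0.12021383  0.34133719]
 [-0.99913813  0.02261516  0.03480728 -0.01804225]
 [-0.03726765 -0.11947398 -0.99213764  1.17863975]
 [ 0.          0.          0.          1.        ]]
scene [[352.86442294   0.         257.6192202 ]
 [  0.         352.86442294 187.92829226]
 [  0.           0.           1.        ]] [[ 0.6111961   0.55109978 -0.56809186  0.8889788 ]
 [ 0.79147275 -0.42266819  0.44150028 -0.29592658]
 [ 0.00319635 -0.71947247 -0.6945136   0.55103024]
 [ 0.          0.          0.          1.        ]]
```

View pics/top0.png

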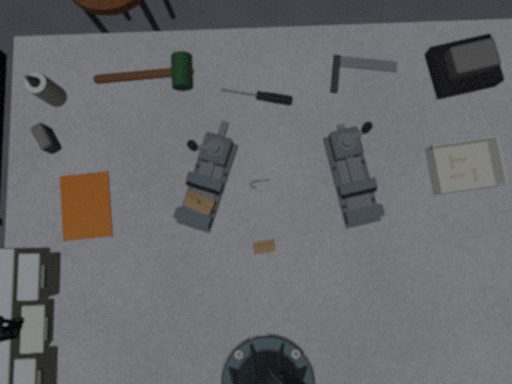

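View pics/scene0.png

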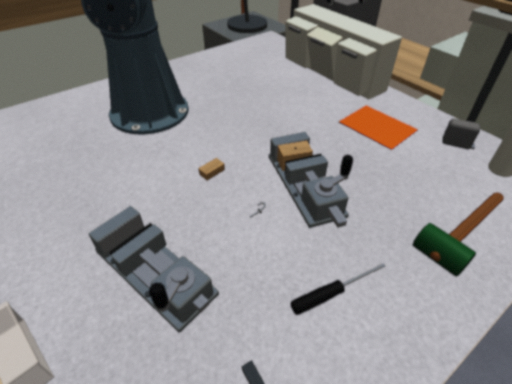

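Top view: the vise with the block is on the left, with its block at (199,203), crank boss near (216,143) and black grip near (193,146). The empty vise's grip is at (367,127). In the scene view, the grip is at (346,166) and the boss at (325,188).

```bash
cat > h.py <<'E'
import numpy as np,cv2
from scipy.spatial.transform import Rotation as R
def ray(c,uv):
    K,E=c["camera_matrix"],c["extrinsics"]
    d=E[:3,:3]@np.linalg.inv(K)@[uv[0],uv[1],1.]
    return E[:3,3],d/np.linalg.norm(d)
def plane(c,uv,z):
    o,d=ray(c,uv);return o+d*(z-o[2])/d[2]
def tri(rs):
    A=sum(np.eye(3)-np.outer(d,d) for o,d in rs);b=sum((np.eye(3)-np.outer(d,d))@o for o,d in rs)
    p=np.linalg.solve(A,b);return p,[np.linalg.norm((np.eye(3)-np.outer(d,d))@(p-o)) for o,d in rs]
def dark(c,box,th=45):
    x0,y0,x1,y1=box;m=(c["color"][y0:y1,x0:x1].max(2)<th).astype(np.uint8)
    n,l,s,ce=cv2.connectedComponentsWithStats(m);i=1+s[1:,4].argmax()
    return ce[i]+[x0,y0],s[i]
def P(c,p):
    q=np.linalg.inv(c["extrinsics"])@np.r_[p,1];q=c["camera_matrix"]@q[:3];return q[:2]/q[2]
E
python3 - <<'E'
from h import *
t=dict(np.load("top0.npz"));s=dict(np.load("scene0.npz"))
for bt,bs in (((182,135,202,156),(335,150,358,182)),((358,118,378,136),(148,280,170,310))):
    a,sa=dark(t,bt);b,sb=dark(s,bs);print(a,sa,b,sb,tri([ray(t,a),ray(s,b)]))
a=cv2.resize(t["color"][115:240,165:250],None,fx=4.5,fy=4.5,interpolation=3)
b=cv2.resize(s["color"][125:235,260:365],None,fx=4,fy=4,interpolation=3)
h=max(a.shape[0],b.shape[0]);f=lambda i:cv2.copyMakeBorder(i,0,h-i.shape[0],0,0,0)
im=np.hstack([f(a),f(b)]);im=np.clip(im.astype(float)*1.5,0,255).astype(np.uint8);print(im.shape,a.shape)
cv2.imwrite("pics/crop.png",im[:,:,::-1])
E
```

```text
[192.0877193  145.07017544] [ 6  6  9  9 57] [345.85889571 165.3006135 ] [  6   6  11  20 163] (array([0.57671158, 0.16702619, 0.10182619]), [np.float64(0.000619673080127417), np.float64(0.0006196730801273734)])
[366.11666667 127.2       ] [ 4  5  9 10 60] [158.54520548 295.86575342] [  1   3  20  27 365] (array([ 0.60923061, -0.25076046,  0.10188115]), [np.float64(0.0011016835466841552), np.float64(0.0011016835466840984)])
(562, 802, 3) (562, 382, 3)
```

View pics/crop.png

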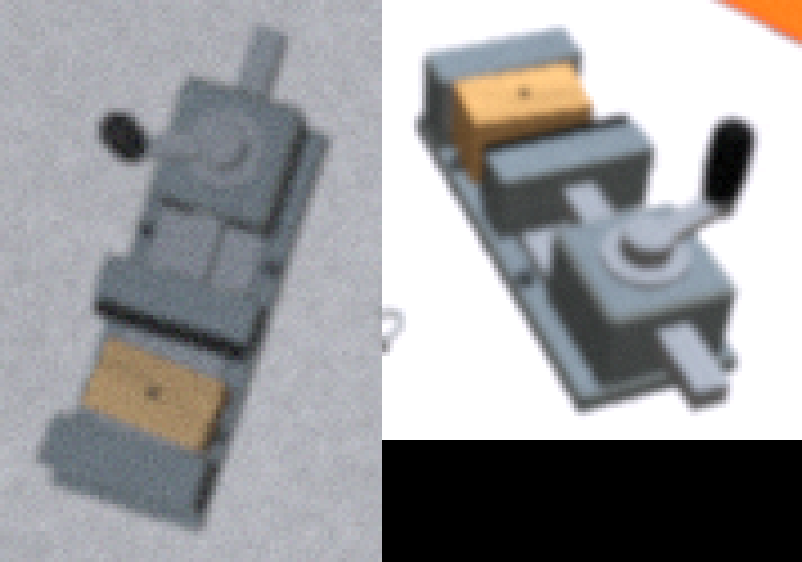

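Crop: in the left (top) part the hub is at about (222,147), the moving jaw's front edge runs (95,305)–(240,357), and the block is against the fixed jaw end. In the right (scene) part the hub is at about (650,238).

Run:
```python
from h import *
t=dict(np.load("top0.npz"));s=dict(np.load("scene0.npz"))
T=lambda x,y:(x/4.5+165-.4,y/4.5+115-.4)
S=lambda x,y:((x-382)/4+260-.4,y/4+125-.4)
k=np.array([.5767,.1670,.102])
ax,r=tri([ray(t,T(222,147)),ray(s,S(650,237))]);print("axis",ax,r,np.linalg.norm((k-ax)[:2]))
# depth-based plane points of the tops
for n,p in dict(hub=(222,147),mj=(170,300),fj=(130,470),blk=(152,395)).items():
    u=np.round(T(*p)).astype(int);dz=t["depth"][u[1]-1:u[1]+2,u[0]-1:u[0]+2]
    o,d=ray(t,u);zc=t["extrinsics"][:3,2]@d
    print(n,o+d*np.median(dz)/zc)
z=.066
J=lambda *q:[plane(t,T(*p),z)[:2] for p in q]
for n,pts in dict(mjback=((118,258),(255,308)),mjfront=((97,290),(242,343)),fjback=((58,412),(205,460)),fjfront=((42,462),(200,525))).items():
    a,b=J(*pts);d=b-a;nrm=np.array([d[1],-d[0]])/np.linalg.norm(d)
    print(n,a,b,"len",np.linalg.norm(d),"normal ang",np.degrees(np.arctan2(nrm[1],nrm[0])),"dist",(a-ax[:2])@nrm)
for z,p in ((.067,(110,338)),(.067,(228,382)),(.067,(80,405)),(.067,(205,450)),(.0,(325,140)),(.0,(205,525))):print(plane(t,T(*p),z))
```

```text
axis [0.57547913 0.11781117 0.07885096] [np.float64(0.00028575000268463553), np.float64(0.00028575000268457)] 0.04920397790470222
hub [0.57492436 0.11683334 0.08363722]
mj [0.49424085 0.14928026 0.06620571]
fj [0.40122855 0.17161303 0.06705084]
blk [0.44256691 0.15929911 0.06657073]
mjback [0.51750566 0.17694036] [0.48809554 0.10179183] len 0.08069855229001853 normal ang 158.62661859733865 dist 0.075535652396149
mjfront [0.50004853 0.18854155] [0.46903345 0.10908218] len 0.08529787513482051 normal ang 158.67799196645018 dist 0.09598570493241265
fjback [0.43349214 0.20993096] [0.4057381  0.12975145] len 0.08484716307183693 normal ang 160.9067666052908 dist 0.16430889947209898
fjfront [0.40646139 0.21862693] [0.37074656 0.13269625] len 0.09305713540082619 normal ang 157.43107284058937 dist 0.19476665390350004
[0.47328964 0.18122927 0.067     ]
[0.44777246 0.11678834 0.067     ]
[0.43697057 0.19768571 0.067     ]
[0.41109018 0.12958211 0.067     ]
[0.59463846 0.06699687 0.        ]
[0.37243604 0.13876886 0.        ]
```

Run:
```python
from h import *
from bench import readout
o=readout.get_obs();q=o["eef_rot"];r=R.from_quat(np.r_[q[1:],q[0]]);print(r.as_matrix().round(3))
for p in ((.5767,.1670,.18),(.5767,.1670,.106)):print(r.inv().apply(np.array(p)-o["eef_pos"])*1000)
```

```text
[[-0.932  0.363 -0.001]
 [ 0.363  0.932 -0.001]
 [ 0.    -0.002 -1.   ]]
[-476.75416155 -209.31835825   69.64930191]
[-476.77658519 -209.20374487  143.64920975]
```

Call:
play_rows --xyz '[[-48, -21, 7], [-95, -42, 14], [-143, -63, 21], [-191, -84, 28], [-238, -105, 35], [-286, -126, 42], [-334, -147, 49], [-381, -167, 56], [-429, -188, 63], [-477, -209, 70]]' --rot '[[0, 0, 0], [0, 0, 0], [0, 0, 0], [0, 0, 0], [0, 0, 0], [0, 0, 0], [0, 0, 0], [0, 0, 0], [0, 0, 0], [0, 0, 0]]' --grip '[1, 1, 1, 1, 1, 1, 1, 1, 1, 1]'

```text
time_s: 1.35
eef_pos: [0.5781, 0.1663, 0.1796]
eef_rot: [-0.0, 0.185, 0.983, -0.0]
wrist_force: [0.6, 0.9, 1.2]
opening: 0.999
grasp_force: 0.0
```

Call:
play_rows --xyz '[[0, 0, 0], [0, 0, 0], [0, 0, 0], [0, 0, 0], [0, 0, 0], [0, 0, 0], [0, 0, 0], [0, 0, 0], [0, 0, 0], [0, 0, 0]]' --rot '[[0, 0, 0], [0, 0, 0], [0, 0, 0], [0, 0, 0], [0, 0, 0], [0, 0, 0], [0, 0, 0], [0, 0, 0], [0, 0, 0], [0, 0, 0]]' --grip '[1, 1, 1, 1, 1, 1, 1, 1, 1, 1]'

```text
time_s: 2.6
eef_pos: [0.5774, 0.1677, 0.1803]
eef_rot: [-0.0, 0.185, 0.983, -0.0]
wrist_force: [0.1, 0.0, -0.2]
opening: 0.999
grasp_force: 0.0
```

Run:
```python
from h import *
from bench import readout,vision
o=readout.get_obs();q=o["eef_rot"];r=R.from_quat(np.r_[q[1:],q[0]]);print(o["eef_pos"],o["time_s"],o["wrist_force"],r.as_matrix().round(3))
print(r.inv().apply(np.array((.5767,.1670,.106))-o["eef_pos"])*1000)
c=vision.camera("wrist");cv2.imwrite("pics/w1.png",cv2.convertScaleAbs(c["color"][:,:,::-1],alpha=1.4));print(c["camera_matrix"],c["hand_eye"]);np.savez("w1.npz",**c,p=o["eef_pos"],M=r.as_matrix())
```

```text
[0.57736772 0.16767184 0.18027199] 2.6 [ 0.13163153  0.02521889 -0.21954614] [[-0.932  0.363 -0.   ]
 [ 0.363  0.932 -0.   ]
 [ 0.    -0.    -1.   ]]
[ 0.37473698 -0.86587464 74.27203281]
[[297.31863964   0.         258.58625899]
 [  0.         297.31863964 191.32162589]
 [  0.           0.           1.        ]] [[ 3.76951128e-04 -9.59330194e-01 -2.82286090e-01  7.28199392e-02]
 [ 9.99999857e-01  2.54502434e-04  4.70441904e-04 -9.33102515e-04]
 [-3.79466626e-04 -2.82286227e-01  9.59330153e-01 -1.23467929e-01]
 [ 0.00000000e+00  0.00000000e+00  0.00000000e+00  1.00000000e+00]]
```

View pics/w1.png

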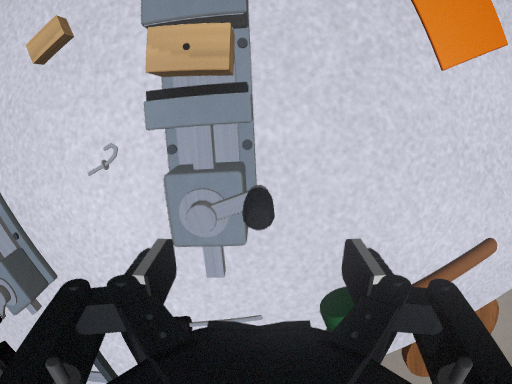

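Wrist view: the grip is at about (259,208) between the open fingers' columns, the hub is at (202,215), the jaw's rubber front edge runs (146,92)–(247,83), and the block is slightly askew at (148–234, 22–77).

```bash
cat >> h.py <<'E'
def wray(c,uv):
    K=c["camera_matrix"];d=np.array([uv[0]-K[0,2],uv[1]-K[1,2]]);r=np.hypot(*d);th=r/K[0,0]
    v=np.r_[d/r*np.sin(th),np.cos(th)];H=c["hand_eye"];M=c["M"]
    return c["p"]+M@H[:3,3],M@H[:3,:3]@v
def wplane(c,uv,z):
    o,d=wray(c,uv);return o+d*(z-o[2])/d[2]
E
python3 - <<'E'
from h import *
c=dict(np.load("w1.npz"));t=dict(np.load("top0.npz"))
k,s=dark(c,(235,180,280,235),30);print(k,s)
print("knob",tri([wray(c,k),ray(t,(192.09,145.07))]))
T=lambda x,y:(x/4.5+165-.4,y/4.5+115-.4)
ax,r=tri([wray(c,(202,214)),ray(t,T(222,147))]);print("axis",ax,r)
for z in(.074,.078):print(wplane(c,(202,214),z))
A=np.array([.575,.1172])
for z,a,b in ((.066,(146,92),(247,83)),(.066,(142,24),(248,14)),(.067,(147,51),(233,51)),(.067,(147,27),(231,23))):
    a,b=[wplane(c,p,z)[:2] for p in(a,b)];d=b-a;n=np.array([d[1],-d[0]])/np.linalg.norm(d);n*=np.sign((a-A)@n)
    print(a,b,np.linalg.norm(d),np.degrees(np.arctan2(n[1],n[0])),(a-A)@n)
E
```

```text
[250.09090909 200.45454545] [14 19  4  5 11]
knob (array([0.57148875, 0.16531443, 0.10760183]), [np.float64(0.004416189077084641), np.float64(0.004416189077084679)])
axis [0.57472887 0.11786728 0.07464532] [np.float64(0.0014327865831441056), np.float64(0.0014327865831441)]
[0.57343829 0.1175556  0.074     ]
[0.57231974 0.11887379 0.078     ]
[0.46126355 0.11250399] [0.48852474 0.19164843] 0.08370791528888219 160.9938045269407 0.10600656626151969
[0.40428753 0.13032472] [0.43510042 0.21323413] 0.08845001111735533 159.61264997559286 0.16459105427232354
[0.42950123 0.12644909] [0.46023274 0.19094802] 0.07144605277765122 154.52381701975327 0.1353294406454503
[0.40955869 0.13369494] [0.43754471 0.19796445] 0.07009841109774356 156.46938624195562 0.1582697695583209
```

Call:
play_rows --xyz '[[0, -1, 15], [0, -1, 30], [0, -1, 45], [0, -1, 60], [0, -1, 74], [0, -1, 74], [0, -1, 74], [0, -1, 74], [0, -1, 74], [0, -1, 74]]' --rot '[[0, 0, 0], [0, 0, 0], [0, 0, 0], [0, 0, 0], [0, 0, 0], [0, 0, 0], [0, 0, 0], [0, 0, 0], [0, 0, 0], [0, 0, 0]]' --grip '[1, 1, 1, 1, 1, 1, 0, 0, 0, 0]'

```text
time_s: 3.9
eef_pos: [0.5775, 0.1672, 0.1071]
eef_rot: [0.001, 0.185, 0.983, 0.001]
wrist_force: [0.3, 2.2, 2.4]
opening: 0.235
grasp_force: 58.5
```

Call:
play_rows --xyz '[[0, 0, 0], [0, 0, 0], [0, 0, 0], [0, 0, 0], [0, 0, 0], [0, 0, 0], [0, 0, 0], [0, 0, 0], [0, 0, 0], [0, 0, 0]]' --rot '[[0, 0, 0], [0, 0, 0], [0, 0, 0], [0, 0, 0], [0, 0, 0], [0, 0, 0], [0, 0, 0], [0, 0, 0], [0, 0, 0], [0, 0, 0]]' --grip '[0, 0, 0, 0, 0, 0, 0, 0, 0, 0]'

```text
time_s: 5.15
eef_pos: [0.5775, 0.1672, 0.107]
eef_rot: [0.001, 0.185, 0.983, 0.0]
wrist_force: [-0.4, 3.0, 4.3]
opening: 0.237
grasp_force: 58.8
```

```bash
cat > arc.py <<'E'
import sys;from h import *
from bench import readout
# arc.py cx cy dtheta : rows for a clockwise arc from the present pose
cx,cy,dt=map(float,sys.argv[1:4]);o=readout.get_obs();q=o["eef_rot"];r=R.from_quat(np.r_[q[1:],q[0]])
p=o["eef_pos"];v=p[:2]-[cx,cy];a=np.arctan2(v[1],v[0]);rad=np.hypot(*v)
f=o["wrist_force"];er=v/rad;et=np.array([er[1],-er[0]])
print(p,o["time_s"],"ang",a,"rad",rad,"F",f,"Frad",f[:2]@er,"Ftan",f[:2]@et,o["opening"],o["grasp_force"])
R1=float(sys.argv[4]) if len(sys.argv)>4 else rad
for i in range(1,11):
    b=a-dt*i/10;w=np.r_[cx+R1*np.cos(b),cy+R1*np.sin(b),p[2]]-p
    print((r.inv().apply(w)*1000).round(1).tolist(),end=",")
E
python3 arc.py .5748 .1176 1.0 .05
```

```text
[0.57746159 0.16720949 0.10700144] 5.15 ang 1.5171969054128915 rad 0.049680833801388595 F [-0.36603362  3.01327348  4.29533974] Frad 2.9893363055093367 Ftan -0.5269403540918881 0.2370763741481722 58.82967531681061
[-4.7, 1.6, 0.0],[-9.6, 2.5, 0.0],[-14.6, 2.8, 0.0],[-19.6, 2.6, 0.0],[-24.6, 2.0, 0.0],[-29.4, 0.8, 0.0],[-34.2, -0.8, 0.0],[-38.7, -2.9, 0.0],[-43.0, -5.4, 0.0],[-47.1, -8.4, 0.0],
```

Call:
play_rows --xyz '[[-4.7, 1.6, 0], [-9.6, 2.5, 0], [-14.6, 2.8, 0], [-19.6, 2.6, 0], [-24.6, 2.0, 0], [-29.4, 0.8, 0], [-34.2, -0.8, 0], [-38.7, -2.9, 0], [-43.0, -5.4, 0], [-47.1, -8.4, 0]]' --rot '[[0, 0, 0], [0, 0, 0], [0, 0, 0], [0, 0, 0], [0, 0, 0], [0, 0, 0], [0, 0, 0], [0, 0, 0], [0, 0, 0], [0, 0, 0]]' --grip '[0, 0, 0, 0, 0, 0, 0, 0, 0, 0]'

```text
time_s: 6.4
eef_pos: [0.6192, 0.1434, 0.1071]
eef_rot: [0.002, 0.185, 0.983, 0.002]
wrist_force: [3.2, 7.3, 1.8]
opening: 0.238
grasp_force: 58.7
```

```bash
python3 arc.py .5748 .1176 0.9 .05
python3 - <<'E'
from h import *
from bench import readout,vision
o=readout.get_obs();q=o["eef_rot"];r=R.from_quat(np.r_[q[1:],q[0]])
c=vision.camera("wrist");cv2.imwrite("pics/w2.png",cv2.convertScaleAbs(c["color"][:,:,::-1],alpha=1.4));np.savez("w2.npz",**c,p=o["eef_pos"],M=r.as_matrix())
E
```

```text
[0.61922378 0.14335487 0.10710379] 6.4 ang 0.5253997252761491 rad 0.051349636658234124 F [3.19376951 7.29119515 1.80234745] Frad 6.419968635370799 Ftan -4.705921062934322 0.23763410539720758 58.679487677291036
[-2.5, -4.0, -0.0],[-5.6, -7.3, -0.0],[-8.4, -10.8, -0.0],[-10.9, -14.6, -0.0],[-13.0, -18.5, -0.0],[-14.8, -22.7, -0.0],[-16.2, -26.9, -0.1],[-17.2, -31.3, -0.1],[-17.8, -35.8, -0.1],[-18.0, -40.3, -0.1],
```

View pics/w2.png

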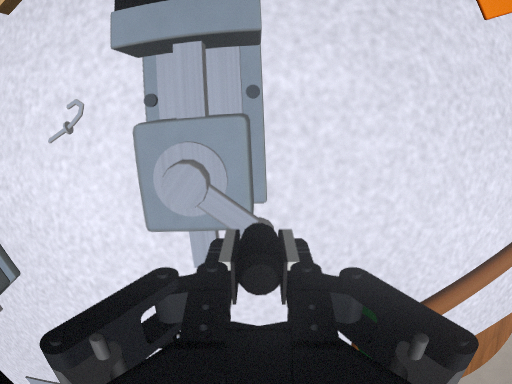

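The crank has turned about 1 rad: the arm now points from the hub (187,182) to the gripped knob (262,258). I'll correct the arc centre by about 1 mm from the radial force.

```bash
cat > arc2.py <<'E'
import sys;from h import *
from bench import readout
# arc2.py cx cy dtheta cmdx cmdy a0 : rows relative to the commanded point
cx,cy,dt,px,py,a=map(float,sys.argv[1:7]);q=[0,.185,.983,0];r=R.from_quat(np.r_[q[1:],q[0]])
for i in range(1,11):
    b=a-dt*i/10;t=np.array([cx+.05*np.cos(b),cy+.05*np.sin(b)]);w=np.r_[t-[px,py],0]
    print((r.inv().apply(w)*1000).round(1).tolist(),end=",")
print("end cmd",t,"ang",b)
E
python3 arc2.py .5760 .1178 0.9 .6183 .1423 .52
```

```text
[-4.3, -2.3, 0.0],[-7.4, -5.5, 0.0],[-10.1, -9.1, 0.0],[-12.6, -12.8, 0.0],[-14.7, -16.8, 0.0],[-16.4, -21.0, 0.0],[-17.8, -25.2, 0.0],[-18.8, -29.6, 0.0],[-19.3, -34.1, 0.0],[-19.5, -38.6, 0.0],end cmd [0.62243323 0.09925398] ang -0.38
```

Call:
play_rows --xyz '[[-4.3, -2.3, 0], [-7.4, -5.5, 0], [-10.1, -9.1, 0], [-12.6, -12.8, 0], [-14.7, -16.8, 0], [-16.4, -21.0, 0], [-17.8, -25.2, 0], [-18.8, -29.6, 0], [-19.3, -34.1, 0], [-19.5, -38.6, 0]]' --rot '[[0, 0, 0], [0, 0, 0], [0, 0, 0], [0, 0, 0], [0, 0, 0], [0, 0, 0], [0, 0, 0], [0, 0, 0], [0, 0, 0], [0, 0, 0]]' --grip '[0, 0, 0, 0, 0, 0, 0, 0, 0, 0]'

```text
time_s: 7.7
eef_pos: [0.6233, 0.099, 0.107]
eef_rot: [0.002, 0.185, 0.983, 0.001]
wrist_force: [3.5, 4.0, 3.2]
opening: 0.234
grasp_force: 58.8
```

```bash
python3 arc.py .5760 .1178 .4 .05;echo; python3 arc2.py .5760 .1178 0.4 .62243 .09925 -.38
python3 - <<'E'
from bench import vision
import cv2,numpy as np
c=vision.camera("scene");np.savez("s3.npz",**c);d=vision.camera("top");np.savez("t3.npz",**d)
a=cv2.resize(d["color"][115:240,165:250],None,fx=4.5,fy=4.5,interpolation=3);b=cv2.resize(c["color"][125:235,260:365],None,fx=4,fy=4,interpolation=3)
b=cv2.copyMakeBorder(b,0,a.shape[0]-b.shape[0],0,0,0)
cv2.imwrite("pics/c3.png",cv2.convertScaleAbs(np.hstack([a,b])[:,:795,::-1],alpha=1.4))
E
```

```text
[0.62329423 0.099011   0.10703247] 7.7 ang -0.3781584426584094 rad 0.05088979579660731 F [3.45152692 4.03135748 3.16754844] Frad 1.719247095361337 Ftan -5.02086353751834 0.23429278279985363 58.769199131056666
[0.9, -2.0, -0.0],[1.1, -4.0, -0.0],[1.3, -6.0, -0.0],[1.6, -8.0, -0.0],[1.9, -9.9, -0.0],[2.4, -11.9, -0.0],[2.9, -13.8, -0.0],[3.5, -15.7, -0.0],[4.2, -17.6, -0.0],[5.0, -19.4, -0.0],
[0.1, -2.0, 0.0],[0.2, -4.0, 0.0],[0.4, -6.0, 0.0],[0.7, -8.0, 0.0],[1.1, -9.9, 0.0],[1.5, -11.9, 0.0],[2.1, -13.8, 0.0],[2.7, -15.7, 0.0],[3.3, -17.6, 0.0],[4.1, -19.4, 0.0],end cmd [0.61154568 0.08263603] ang -0.78
```

View pics/c3.png

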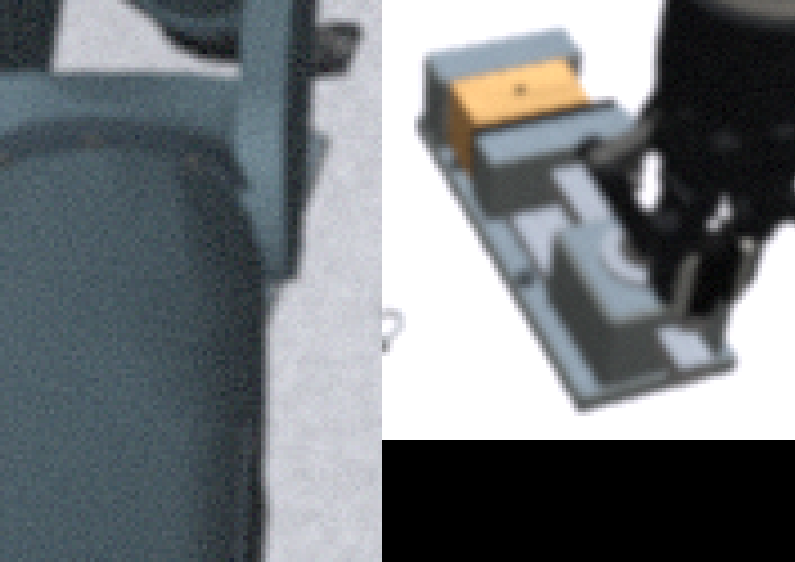

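Scene crop: the jaw has reached the block and squared it; any remaining gap at the fixed jaw is small, near (450,85). The top view is hidden by the arm. I'll go on in small steps and watch the tangential force.

```bash
python3 arc2.py .5767 .1175 0.3 .62243 .09925 -.38
```

```text
[-0.7, -1.5, 0.0],[-0.6, -3.0, 0.0],[-0.5, -4.5, 0.0],[-0.4, -6.0, 0.0],[-0.1, -7.5, 0.0],[0.1, -9.0, 0.0],[0.4, -10.4, 0.0],[0.8, -11.9, 0.0],[1.2, -13.3, 0.0],[1.6, -14.8, 0.0],end cmd [0.61557864 0.08606035] ang -0.6799999999999999
```

Call:
play_rows --xyz '[[-0.7, -1.5, 0], [-0.6, -3.0, 0], [-0.5, -4.5, 0], [-0.4, -6.0, 0], [-0.1, -7.5, 0], [0.1, -9.0, 0], [0.4, -10.4, 0], [0.8, -11.9, 0], [1.2, -13.3, 0], [1.6, -14.8, 0]]' --rot '[[0, 0, 0], [0, 0, 0], [0, 0, 0], [0, 0, 0], [0, 0, 0], [0, 0, 0], [0, 0, 0], [0, 0, 0], [0, 0, 0], [0, 0, 0]]' --grip '[0, 0, 0, 0, 0, 0, 0, 0, 0, 0]'

```text
time_s: 9.05
eef_pos: [0.6157, 0.0859, 0.1069]
eef_rot: [0.001, 0.185, 0.983, 0.0]
wrist_force: [3.4, 3.9, 6.3]
opening: 0.236
grasp_force: 59.1
```

```bash
python3 arc.py .5767 .1175 .2 .05|head -1; python3 arc2.py .5767 .1175 0.2 .61558 .08606 -.68
```

```text
[0.61574194 0.08587995 0.10693843] 9.05 ang -0.6807481806838346 rad 0.05024042711547535 F [3.35746907 3.92258156 6.31950023] Frad 0.14032284786610744 Ftan -5.161351967878011 0.23563560901254604 59.07439397647977
[0.3, -1.0, 0.0],[0.6, -1.9, 0.0],[1.0, -2.8, 0.0],[1.4, -3.8, 0.0],[1.8, -4.7, 0.0],[2.2, -5.6, 0.0],[2.6, -6.5, 0.0],[3.0, -7.4, 0.0],[3.5, -8.3, 0.0],[4.0, -9.2, 0.0],end cmd [0.60855756 0.07896306] ang -0.8800000000000001
```

Call:
play_rows --xyz '[[0.3, -1, 0], [0.6, -1.9, 0], [1, -2.8, 0], [1.4, -3.8, 0], [1.8, -4.7, 0], [2.2, -5.6, 0], [2.6, -6.5, 0], [3, -7.4, 0], [3.5, -8.3, 0], [4, -9.2, 0]]' --rot '[[0, 0, 0], [0, 0, 0], [0, 0, 0], [0, 0, 0], [0, 0, 0], [0, 0, 0], [0, 0, 0], [0, 0, 0], [0, 0, 0], [0, 0, 0]]' --grip '[0, 0, 0, 0, 0, 0, 0, 0, 0, 0]'

```text
time_s: 10.3
eef_pos: [0.6089, 0.0789, 0.107]
eef_rot: [0.001, 0.185, 0.983, 0.0]
wrist_force: [3.7, 4.4, 4.8]
opening: 0.237
grasp_force: 59.0
```

```bash
python3 arc.py .5767 .1175 .2 .05|head -1; python3 arc2.py .5767 .1175 0.2 .60856 .07896 -.88
python3 - <<'E'
from h import *
from bench import vision
c=vision.camera("scene");np.savez("s4.npz",**c)
s=[dict(np.load(f"s{i}.npz"))["color"][125:180,265:330] for i in (3,4)]
cv2.imwrite("pics/c4.png",cv2.convertScaleAbs(np.hstack([cv2.resize(i,None,fx=6,fy=6,interpolation=3) for i in s])[:,:,::-1],alpha=1.3))
E
```

```text
[0.60892933 0.07891    0.10698656] 10.3 ang -0.8749731571428238 rad 0.05027840178257547 F [3.70570848 4.39644425 4.78540344] Frad -0.9989627303155761 Ftan -5.66242622855632 0.23690451468677312 58.97918684408069
[0.5, -0.9, 0.0],[1.0, -1.7, 0.0],[1.5, -2.6, 0.0],[2.1, -3.4, 0.0],[2.6, -4.2, 0.0],[3.2, -5.1, 0.0],[3.8, -5.9, 0.0],[4.4, -6.6, 0.0],[5.1, -7.4, 0.0],[5.7, -8.2, 0.0],end cmd [0.60026642 0.07340211] ang -1.08
```

View pics/c4.png

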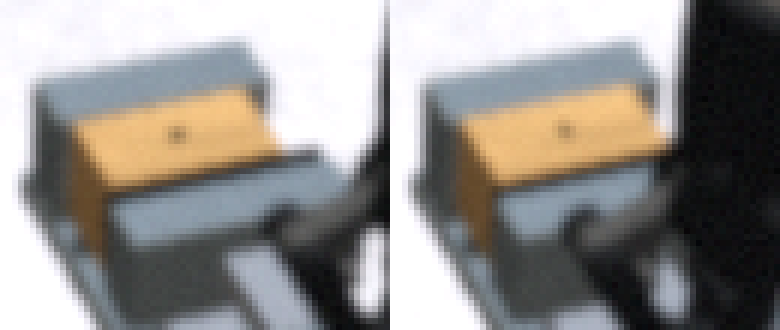

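The block moved home between the two pictures: its pilot hole shifted from (178,134) to (174,130), and it now sits flush against both jaws. The force is just beginning to rise, so I'll squeeze on.

Call:
play_rows --xyz '[[0.5, -0.9, 0], [1, -1.7, 0], [1.5, -2.6, 0], [2.1, -3.4, 0], [2.6, -4.2, 0], [3.2, -5.1, 0], [3.8, -5.9, 0], [4.4, -6.6, 0], [5.1, -7.4, 0], [5.7, -8.2, 0]]' --rot '[[0, 0, 0], [0, 0, 0], [0, 0, 0], [0, 0, 0], [0, 0, 0], [0, 0, 0], [0, 0, 0], [0, 0, 0], [0, 0, 0], [0, 0, 0]]' --grip '[0, 0, 0, 0, 0, 0, 0, 0, 0, 0]'

```text
time_s: 11.6
eef_pos: [0.601, 0.0734, 0.107]
eef_rot: [0.001, 0.185, 0.983, 0.001]
wrist_force: [5.5, 4.8, 3.7]
opening: 0.236
grasp_force: 58.8
```

```bash
python3 arc.py .5767 .1175 .2 .05|head -1; python3 arc2.py .5767 .1175 0.2 .60027 .0734 -1.08
python3 - <<'E'
from h import *
from bench import vision
c=vision.camera("scene");np.savez("s5.npz",**c)
for i in (0,3,4,5):
    f=f"s{i}.npz" if i else "scene0.npz";a=dict(np.load(f))["color"][125:180,265:330].astype(int)
    m=(a[:,:,0]-a[:,:,2]>60).astype(np.uint8);y,x=np.nonzero(m);k=x<38;g=cv2.GaussianBlur(a.sum(2).astype(np.float32),(0,0),.7)
    w=np.clip(420-g[17:27,22:36],0,None);yy,xx=np.mgrid[17:27,22:36]
    print(i,m.sum(),x[k].mean(),y[k].mean(),x.min(),y.min(),g[17:27,22:36].min(),(w*xx).sum()/w.sum() if w.sum() else 0,np.unravel_index(g[17:27,22:36].argmin(),(10,14)))
E
```

```text
[0.60098149 0.07344694 0.10698997] 11.6 ang -1.067041973177598 rad 0.05030171631773734 F [5.52044615 4.83305564 3.68366381] Frad -1.5678636097724863 Ftan -7.16767439212047 0.23561710152946494 58.847903329879045
[0.7, -0.8, 0.0],[1.3, -1.5, 0.0],[2.0, -2.2, 0.0],[2.7, -2.9, 0.0],[3.4, -3.6, 0.0],[4.2, -4.3, 0.0],[4.9, -5.0, 0.0],[5.7, -5.6, 0.0],[6.4, -6.3, 0.0],[7.2, -6.9, 0.0],end cmd [0.59103576 0.06959921] ang -1.28
0 320 26.49397590361446 23.847389558232933 14 16 293.3082 28.515412092146107 (np.int64(6), np.int64(8))
3 329 25.93258426966292 23.16104868913858 13 15 325.1569 29.10535904417119 (np.int64(5), np.int64(7))
4 320 25.821969696969695 22.416666666666668 13 15 302.23383 30.31360968337193 (np.int64(9), np.int64(13))
5 285 25.782945736434108 22.333333333333332 13 15 305.40283 30.27338020558431 (np.int64(9), np.int64(13))
```

```bash
python3 arc2.py .5767 .1175 0.24 .60027 .0734 -1.08
```

```text
[0.8, -0.9, 0.0],[1.6, -1.8, 0.0],[2.4, -2.6, 0.0],[3.3, -3.5, 0.0],[4.2, -4.3, 0.0],[5.1, -5.1, 0.0],[6.0, -5.9, 0.0],[6.9, -6.7, 0.0],[7.9, -7.4, 0.0],[8.8, -8.1, 0.0],end cmd [0.58910877 0.06906424] ang -1.32
```

Call:
play_rows --xyz '[[0.8, -0.9, 0], [1.6, -1.8, 0], [2.4, -2.6, 0], [3.3, -3.5, 0], [4.2, -4.3, 0], [5.1, -5.1, 0], [6.0, -5.9, 0], [6.9, -6.7, 0], [7.9, -7.4, 0], [8.8, -8.1, 0]]' --rot '[[0, 0, 0], [0, 0, 0], [0, 0, 0], [0, 0, 0], [0, 0, 0], [0, 0, 0], [0, 0, 0], [0, 0, 0], [0, 0, 0], [0, 0, 0]]' --grip '[0, 0, 0, 0, 0, 0, 0, 0, 0, 0]'

```text
time_s: 12.9
eef_pos: [0.5904, 0.0691, 0.1071]
eef_rot: [0.002, 0.185, 0.983, 0.001]
wrist_force: [7.6, 4.9, 2.1]
opening: 0.236
grasp_force: 58.7
```

```bash
python3 arc.py .5767 .1175 .2 .05|head -1
```

```text
[0.59039629 0.06908099 0.10705631] 12.9 ang -1.2951280692315803 rad 0.05031886845086257 F [7.61512712 4.93008685 2.1358444 ] Frad -2.671182488294381 Ftan -8.669527185594655 0.23556371725130537 58.7133149150759
```

The squeeze is about 0.48 rad by both force and angle. Now I'll release and rise.

Call:
play_rows --xyz '[[0, 0, 0], [0, 0, 0], [0, 0, 0], [0, 0, 0], [0, 0, 0], [0, 0, -10], [0, 0, -25], [0, 0, -45], [0, 0, -70], [0, 0, -95]]' --rot '[[0, 0, 0], [0, 0, 0], [0, 0, 0], [0, 0, 0], [0, 0, 0], [0, 0, 0], [0, 0, 0], [0, 0, 0], [0, 0, 0], [0, 0, 0]]' --grip '[0.6, 0.6, 0.6, 0.6, 0.6, 0.6, 0.6, 0.6, 0.6, 0.6]'

```text
time_s: 14.15
eef_pos: [0.589, 0.0686, 0.2038]
eef_rot: [0.001, 0.185, 0.983, 0.0]
wrist_force: [1.4, -0.1, 0.4]
opening: 0.6
grasp_force: 0.0
```

Call:
play_rows --xyz '[[0, 0, -5], [0, 0, -5], [0, 0, -5], [0, 0, -5], [0, 0, -5], [0, 0, -5], [0, 0, -5], [0, 0, -5], [0, 0, -5], [0, 0, -5]]' --rot '[[0, 0, 0], [0, 0, 0], [0, 0, 0], [0, 0, 0], [0, 0, 0], [0, 0, 0], [0, 0, 0], [0, 0, 0], [0, 0, 0], [0, 0, 0]]' --grip '[0.6, 0.6, 0.6, 0.6, 0.6, 0.6, 0.6, 0.6, 0.6, 0.6]'

```text
time_s: 15.4
eef_pos: [0.5886, 0.0686, 0.2063]
eef_rot: [0.0, 0.185, 0.983, 0.0]
wrist_force: [1.0, 0.3, -1.2]
opening: 0.597
grasp_force: 0.0
```

Run:
```python
from h import *
from bench import readout,vision
o=readout.get_obs();q=o["eef_rot"];r=R.from_quat(np.r_[q[1:],q[0]]);print(o["eef_pos"],o["wrist_force"])
c=vision.camera("wrist");cv2.imwrite("pics/w6.png",cv2.convertScaleAbs(c["color"][:,:,::-1],alpha=1.4))
```

```text
[0.58861869 0.06856156 0.20632864] [ 0.97534221  0.33926854 -1.15375595]
```

View pics/w6.png

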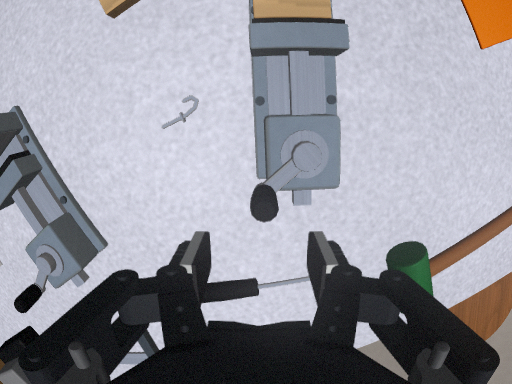

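The gripper is clear. The crank has stayed put, with its grip at (264,202) and hub at (305,155), and the jaw lies flush on the block at y≈20.

```bash
python3 -c "
from bench import ctrl
print(ctrl.hand_in())"
```

```text
the job is handed in; nothing more can be done
None
```

I wound the crank of the vise with the block clockwise about 2.8 rad, roughly 0.5 rad past where the block came home. By the camera and the force, the block is held tight and square. I then let go, never touched the empty vise's crank, and handed the job in at about 15 s.

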